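# Load the drilling jig by pushing

### The arm

A 6-joint arm with a two-finger parallel gripper is mounted at the origin on a cart in front of the work surface, level with it; the furniture and walls round the work are solid. World frame = base frame: x ahead of the robot, y to its left, z up, the work surface at z = 0. Lengths are in mm, angles in rad, forces in N, time in s.
With the tool pointing down it reaches from about 350 to 975 mm from the base axis. Payload 7.1 kg.
Tool frame: the origin (TCP) lies between the finger pads; the fingertips stand 8 mm ahead of it and the grasp point (between the pads) lies 11 mm behind it (ctrl.tips_ahead is the distance from the TCP to the fingertips, in mm); y points along the fingers, z is the direction in which the jaws open and shut, and the axes are right-handed (so a half turn about y gives the same grasp; the last joint's range is limited). The gripper opens to 88 mm and grips with 3 to 60 N. Pads are 20 mm wide; open, the fingers measure 115 mm over their backs; the gripper's body (75 mm by 178 mm) begins 61 mm behind the grasp point.
Start: joints at [-0.019, 0.423, 1.63, -0, 1.089, -0.019], TCP at [624.984, 0.026, 230.675] pointing down, gripper open.
Joint ranges: [-3, 3], [-0.9, 2.11], [0.09, 2.58], [-1.31, 4.45], [0.11, 2.69], [-2.54, 2.54]. Speed limits (rad/s): [2.39, 2.39, 3.01, 3.14, 3.14, 3.14].

### API

Orientations are given as a rotation vector (axis times angle).
In Python, from workcell import ctrl gives the robot as it stands.
- The arm moves only by the shell command python3 -m creep 'ROWS'. ROWS is JSON, a list of rows, each an object of numbers: "tx", "ty", "tz": the shift along the world's x, y, z in mm; "rx", "ry", "rz": the turn, a rotation vector about the world's x, y, z in rad; "fingers": the closure in counts, from 0 (fully open) to 255 (shut). A call has 1 to 10 rows; each row is the pose to reach, as a shift and turn from the pose commanded when the call began; what a row does not reach only later rows make up. A row lasts 1/8 s, in which the tool goes at most 62.5 mm and 10.7 degrees, less where a joint would pass 70% of its speed; a pose out of reach is approached as far as the arm can. A call with a gripper value outside its range is refused whole. The fingers move at their own pace and stop on an object; the grip force is fixed at half the most. Time passes only in rows, so rows that repeat a pose let the fingers close. It gives the time, the measured TCP pose, the force and the opening at its end, in the units of the state.
- ctrl.get_obs(): the state, without advancing time (a new reading comes with each control period).
- ctrl.get_image(name): name is "scene" or "side" or "wrist"; returns a dict with "pixels" (400x640x3 uint8, blue, green, red), "intrinsics" (3x3 intrinsics, pixels), "rvec" (rotation vector, rad) and "tvec" (3), from world to camera coordinates, as OpenCV has them. Camera axes: x right, y down, z forward; pixel columns grow to the right and rows downward; lengths in mm; the calibration is good to about 2 mm. The wrist camera is an equidistant fisheye: a pixel r from the principal point sees the ray r / f radians off the axis. A picture is of the moment at which its call begins. There is no depth.
- ctrl.close_job(): hands the job in, once; it reports no verdict.
The state is a dict: "t": time; "qpos": joint angles; "qvel": joint speeds; "joint_torque": joint torques, N m; "ee_pos": TCP position; "orientation": TCP orientation; "ft_force": force on the tool from outside, world axes, zero at the start; "moment": the same for the moment, N m; "width": finger opening in mm.
Only numpy, scipy, OpenCV 4.12 (cv2) and the standard library are available. Lean on these libraries where they do the work, as an engineer would, in place of code of your own. Each camera call takes 0.05 s, during which the arm holds its last target.

### The job

Load the drilling jig for the next hole, by pushing only: slide the short steel bar along the drilling board and lengthwise through the narrow gap between the jig's two side rails until its end is home against the stop at the back, then push the cam lever round until it clamps the bar. The bar stays flat on the board - do not pick it up - and the other things around are left where they are.

Things in the scene. Friction and masses are not known exactly. Their poses are not given: they have to be found in the camera images.
- board: light wooden drilling board, 330 mm (x) x 290 mm (y) x 48 mm thick, fixed on the bench; origin in the middle of its underside, its top 48 mm above the bench. The jig and the bar are on it.
- jig: aluminium drilling jig screwed to the board. Origin on the board's top at the middle of the gap's mouth; x (level) is the direction the bar is pushed in, y to the left, z up. Two side rails, 28 mm high, leave a gap 35 mm wide (y -17.5 to 17.5 mm); its floor is the board. Right rail 16 mm wide, left 28 mm, both from x = 0, inner front corners rounded (8 mm radius) as a lead-in. Jig ends at x = 100 mm.
- stop_face (a point): middle of the flat face of the stop screw (16 mm diameter) that ends the gap, at x = 66 mm, y = 0 in the jig's frame, 10.5 mm above the board; axes as the jig's. When home the bar's far end touches it, so its centre is at x = 23.5 mm and its near end sticks out 19 mm in front of the mouth.
- drill_bush (a point): top of the drill bush, 44 mm above the board, on the bridge that lies across both rails from x = 40 to 66 mm in the jig's frame (underside 28 mm above the board; the bar passes under it). Outside the rails are flanges 8 mm high (screw heads 15 mm) out to y = -56 and +68 mm, x = 14 to 76 mm.
- bar_centre (a point): centre of the short rusty steel bar, 85 mm long, 32 mm wide, 20 mm high, about 0.42 kg, lying flat on the board (centre 10 mm above it) in front of the jig's mouth, off to one side and askew. x axis along its length, y across its width, z up; its two ends are alike.
- cam_lever (a joint): angle of the cam lever on the left rail, rad, growing anticlockwise seen from above: 0 = open, pointing straight left along the jig's y axis; 1.57 = end of travel, pointing back along the jig's -x. Below 0.35 the cam is clear of the gap; from about 1.0 it squeezes a bar against the right rail, fully clamped from 1.4. Stiff (about 1 N at the grip, up to 4 N clamping); stays where left.
- lever_pivot (a point): axis of the cam lever, 36 mm above the board; in the jig's frame at x = 22 mm, y = 31.7 mm. The hub is 23 mm in diameter, up to 46 mm high.
- lever_grip (a point): middle of the black upright grip at the end of the cam lever, 60 mm from the pivot: a pin of 15 to 16 mm diameter from 29 to 57 mm above the board, free all round; under it is only the 7 mm thick, 12 mm wide lever arm, 31 to 38 mm above the board.
- bearing: ball bearing, 47 mm diameter, 14 mm high, lying on the bench; origin in the middle of its underside. To be left alone.
- fitting: brass hose fitting, 25 mm across, 48 mm high, standing; origin in the middle of its underside. To be left alone.
- chisel: cold chisel, 16 x 170 x 14 mm, lying along its y axis; origin in the middle of its underside. To be left alone.
- wrench: combination wrench, 27 x 184 x 6 mm, lying along its y axis; origin in the middle of its underside. To be left alone.
- oil: white plastic oil bottle, 45 mm diameter, 108 mm high, standing; origin in the middle of its underside. To be left alone.
- coupling: short rusty tube offcut, 50 mm diameter, 42 mm high, standing on the board's far right corner; origin in the middle of its underside. To be left alone.
Mind the look-alikes: they are no part of the job. Of the things that look like the part that bears bar_centre, the larger one is meant.

How it is judged (in metres and radians):
On the way, in this order (a step that is already met when the one before it is completed fails the run):
1. the bar is home against the stop between the rails, the lever not yet clamped (x of bar_centre in the frame of jig above 0.0205 m and y of bar_centre in the frame of jig between -0.004 and 0.004 m and angle between the x axis of bar_centre and the x axis of jig, either way round below 0.08 rad and value of joint cam_lever below 0.95 rad), for 0.2 s.
2. the cam lever has been pushed round and clamps the bar (value of joint cam_lever above 1.35 rad), for 0.2 s.
At the end, for the whole second after the job is handed in: The bar lies flat between the rails, parallel to them within 0.05 rad, within 3 mm of the stop; the cam lever is beyond 1.35 rad and its cam presses on the bar (over 0.5 N); all at rest (x of bar_centre in the frame of jig between 0.0205 and 0.0265 m and y of bar_centre in the frame of jig between -0.004 and 0.004 m and z of bar_centre in the frame of jig below 0.013 m and angle between the x axis of bar_centre and the x axis of jig, either way round below 0.05 rad and value of joint cam_lever above 1.35 rad and contact force between bar and cam_lever above 0.5 N and linear speed of bar below 0.02 m/s); the robot touches nothing.
It fails at once if the bar is lifted more than 4 mm off the board or tipped (height (world z) of bar_centre above 0.062 m or angle between bar_centre's own z axis and vertical above 0.15 rad).
It fails at once if another thing on the bench is displaced by more than 15 mm (distance of any of bearing, fitting, chisel, wrench, oil, coupling from where it was at the start of the episode above 0.015 m).
It also fails if it takes over 64 s, if anything falls off the work surface, if the arm or the gripper's body presses on something with over 40 N, if the wrist force passes 120 N, or if a joint passes its speed limit or range.

## Working session

There is one attempt and no reset: what is moved stays moved. The work goes in short steps, Python scripts to look and compute and a shell command to move; the robot and the scene stay as the last step left them, time stands still between calls to the robot, and variables do not carry over. Pictures are saved under pics/ and viewed, and the job is handed in when it is done.

```bash
mkdir -p pics; ls; cat > h.py <<'E'
import numpy as np,cv2
from workcell import ctrl
def grab(n,f):
    d=ctrl.get_image(n); cv2.imwrite('pics/'+f+'.png',d['pixels'])
    np.savez('pics/'+f+'.npz',K=d['intrinsics'],r=d['rvec'],t=d['tvec']); return d
def load(f):
    z=np.load('pics/'+f+'.npz');return np.array(z['K'],float),np.array(z['r'],float).ravel(),np.array(z['t'],float).ravel()
def back(f,pts,z,fish=False):
    K,r,t=load(f);R=cv2.Rodrigues(r)[0];C=-R.T@t;out=[]
    for p in pts:
        if fish:
            v=np.array([(p[0]-K[0,2])/K[0,0],(p[1]-K[1,2])/K[1,1]]);th=np.linalg.norm(v)
            d=np.r_[np.sin(th)*v/max(th,1e-9),np.cos(th)]
        else: d=np.linalg.inv(K)@np.r_[p,1.]
        d=R.T@d; out.append(C+d*(z-C[2])/d[2])
    return np.array(out)
def proj(f,P):
    K,r,t=load(f);return cv2.projectPoints(np.array(P,float).reshape(-1,1,3),r,t,K,None)[0].reshape(-1,2)
def crop(f,x0,y0,x1,y1,s,o):
    im=cv2.imread('pics/'+f+'.png')[y0:y1,x0:x1];cv2.imwrite('pics/'+o+'.png',cv2.resize(im,None,fx=s,fy=s,interpolation=cv2.INTER_CUBIC))
E
python3 - <<'E'
from h import *
for n in('scene','side','wrist'):
    d=grab(n,n+'0');print(n,d['intrinsics'],d['rvec'],d['tvec'])
print(ctrl.get_obs(),ctrl.tips_ahead)
E
```

```text
pics
scene [[412.04769355   0.         313.14240116]
 [  0.         412.04769355 201.70957361]
 [  0.           0.           1.        ]] [ 2.15160957 -0.63284437  0.28553496] [-577.3106797    85.91868451 1115.83723761]
side [[404.46212322   0.         327.21482316]
 [  0.         404.46212322 202.91209526]
 [  0.           0.           1.        ]] [-0.00413699  2.78233307 -1.43258473] [501.75428109 253.27813617 708.0630454 ]
wrist [[309.70691629   0.         319.96977937]
 [  0.         309.70691629 205.30909021]
 [  0.           0.           1.        ]] [-2.84610139e+00 -2.65986123e-03  3.62886285e-03] [-623.90352382  -35.29553138  391.90462781]
{'t': 0.15, 'qpos': array([-1.90249661e-02,  4.23687388e-01,  1.63050055e+00, -5.42624753e-06,
        1.08858200e+00, -1.90194719e-02]), 'qvel': array([-0.00052229, -0.00160147, -0.00189485,  0.00032444,  0.00023637,
       -0.00205263]), 'joint_torque': array([ 9.52650989e-04, -5.44981134e+01, -2.73919362e+01,  6.45430083e-02,
        2.04369903e-02, -3.19723256e-05]), 'ee_pos': array([6.24583585e+02, 1.65881195e-02, 2.30071929e+02]), 'orientation': array([-1.21005202,  1.21007689, -1.20863203]), 'ft_force': array([ 0.80635327, -0.10686516,  0.11489584]), 'moment': array([ 0.01379268, -0.0172534 , -0.01993727]), 'width': 87.65855858965767} 8.0
```

View pics/scene0.png

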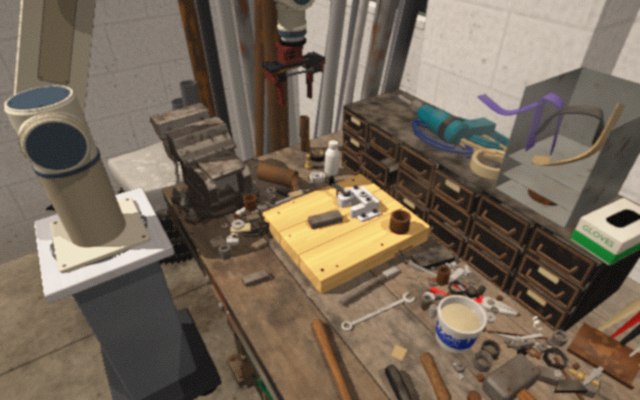

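View pics/side0.png

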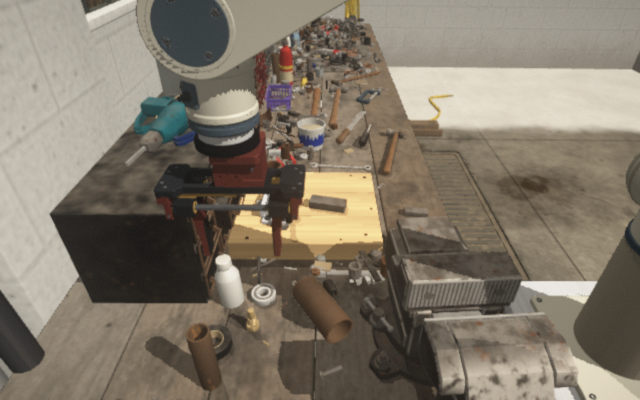

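View pics/wrist0.png

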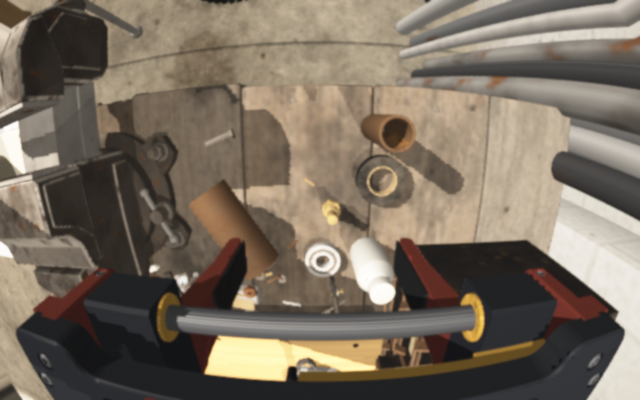

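The bar on the board at scene (325,219) and the smaller block on the bench at (257,279) look alike. The one on the board in front of the jig's mouth fits the description. I'll check it in enlarged crops.

```bash
python3 - <<'E'
from h import *
crop('scene0',235,160,435,300,4,'c1')
crop('scene0',295,170,395,240,8,'c2')
crop('side0',200,150,400,270,4,'c3')
E
```

```text
(no output)
```

View pics/c1.png

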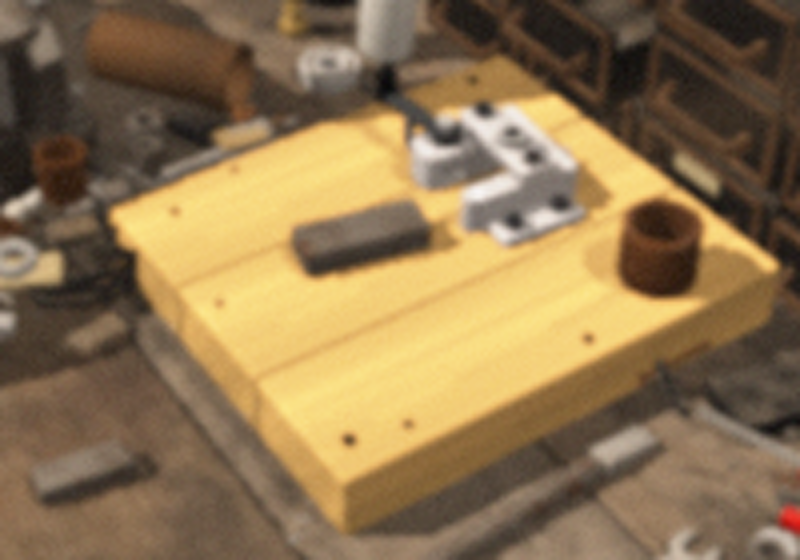

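View pics/c2.png

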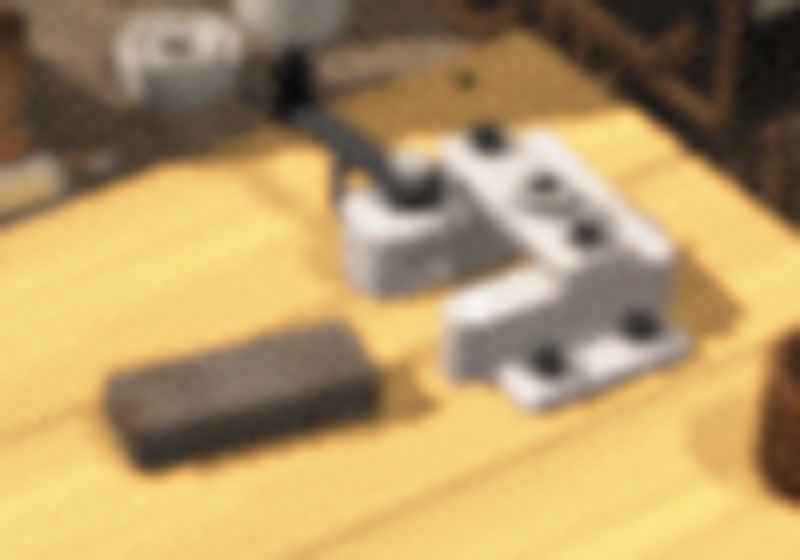

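View pics/c3.png

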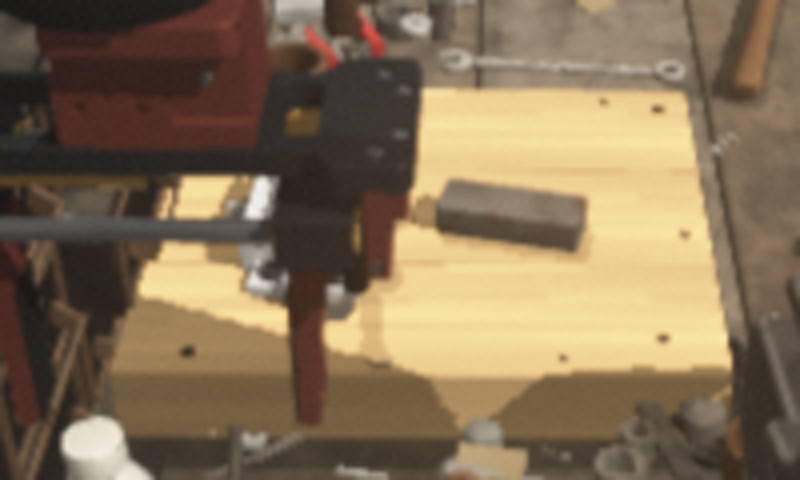

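```bash
python3 - <<'E'
from h import *
c=lambda p,s,o:[(x/s+o[0],y/s+o[1]) for x,y in p]
print('board',back('scene0',c([(345,487),(110,212),(782,267),(505,57)],4,(235,160)),48).round(1).tolist())
o=(295,170)
print('bar top',back('scene0',c([(108,383),(335,322),(378,370),(140,437)],8,o),68).round(1).tolist())
print('grip',back('scene0',c([(292,82)],8,o),91).round(1), 'hub',back('scene0',c([(415,168)],8,o),94).round(1))
print('rightrail flange corners bottom outer', back('scene0',c([(538,403),(692,342)],8,o),52).round(1).tolist())
for n in('scene0','side0','wrist0'):
    K,r,t=load(n);R=cv2.Rodrigues(r)[0];print(n,-R.T@t,R[2])
print('things',back('scene0',[(331,182),(317,181),(248,205),(380,285),(375,312)],0).round(0).tolist())
E
```

```text
board [[385.0, -507.0, 48.0], [385.0, -221.2, 48.0], [714.7, -506.0, 48.0], [715.0, -220.3, 48.0]]
bar top [[464.2, -326.7, 68.0], [541.7, -341.2, 68.0], [539.2, -368.7, 68.0], [458.8, -354.5, 68.0]]
grip [[ 588.1 -248.1   91. ]] hub [[ 591.2 -315.5   94. ]]
rightrail flange corners bottom outer [[583.8, -395.0, 52.0], [644.7, -398.3, 52.0]]
scene0 [   56.93120553 -1018.64991588   738.15551802] [ 0.41257834  0.6760914  -0.61047484]
side0 [510.47769098 427.60669911 611.41269778] [-0.00955161 -0.81396467 -0.58083585]
wrist0 [624.84918404  81.26938603 383.47021132] [-0.00222264 -0.29120842 -0.95665705]
things [[656.0, -147.0, 0.0], [623.0, -118.0, 0.0], [389.0, -109.0, 0.0], [516.0, -554.0, 0.0], [458.0, -607.0, 0.0]]
```

Larger bar on the board confirmed as the target. The jig needs a closer look, so I'm moving the wrist camera over the board.

```bash
python3 -m creep '[{"tx":-10,"ty":-60,"tz":0},{"tx":-20,"ty":-120,"tz":0},{"tx":-30,"ty":-180,"tz":0},{"tx":-40,"ty":-240,"tz":0},{"tx":-50,"ty":-300,"tz":-20},{"tx":-60,"ty":-350,"tz":-40},{"tx":-65,"ty":-380,"tz":-40},{"tx":-65,"ty":-380,"tz":-40},{"tx":-65,"ty":-380,"tz":-40}]'; python3 - <<'E'
from h import *
d=grab('wrist','w1');grab('side','s1');grab('scene','sc1')
crop('w1',160,0,480,240,2.5,'w1c')
E
```

```text
schema error: expected keys tx, ty, tz, rx, ry, rz, fingers
```

View pics/w1.png

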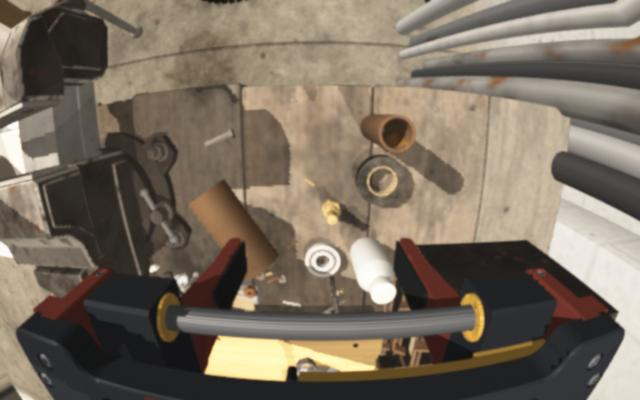

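View pics/w1c.png

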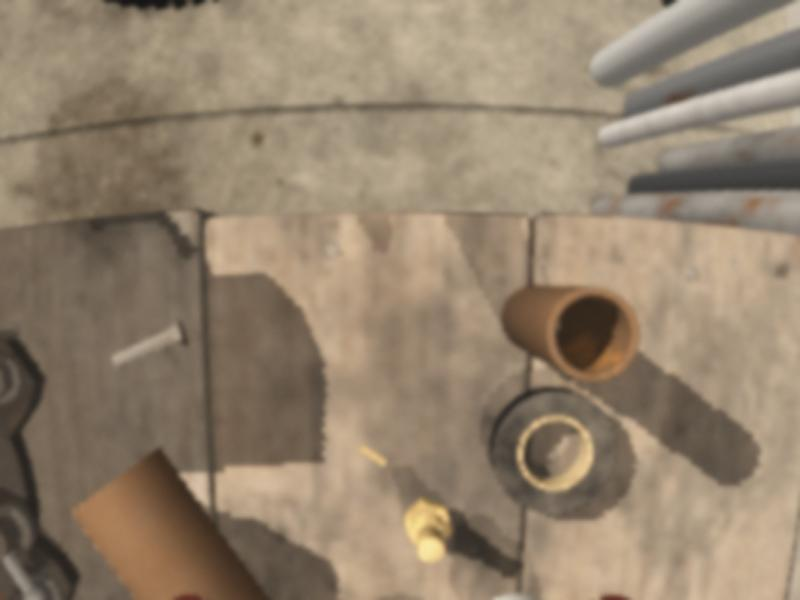

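View pics/s1.png

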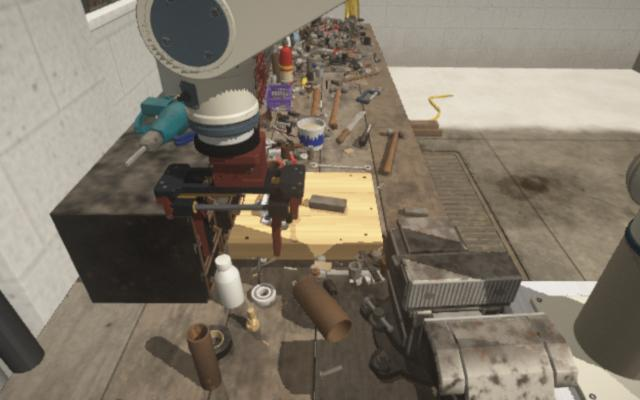

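```bash
python3 -m creep '[{"tx":-10,"ty":-60,"tz":0,"rx":0,"ry":0,"rz":0,"fingers":255},{"tx":-20,"ty":-120,"tz":0,"rx":0,"ry":0,"rz":0,"fingers":255},{"tx":-30,"ty":-180,"tz":0,"rx":0,"ry":0,"rz":0,"fingers":255},{"tx":-40,"ty":-240,"tz":0,"rx":0,"ry":0,"rz":0,"fingers":255},{"tx":-50,"ty":-295,"tz":-20,"rx":0,"ry":0,"rz":0,"fingers":255},{"tx":-60,"ty":-345,"tz":-40,"rx":0,"ry":0,"rz":0,"fingers":255},{"tx":-65,"ty":-380,"tz":-40,"rx":0,"ry":0,"rz":0,"fingers":255},{"tx":-65,"ty":-380,"tz":-40,"rx":0,"ry":0,"rz":0,"fingers":255},{"tx":-65,"ty":-380,"tz":-40,"rx":0,"ry":0,"rz":0,"fingers":255}]'; python3 - <<'E'
from h import *
d=grab('wrist','w1');grab('side','s1')
crop('w1',160,0,480,240,2.5,'w1c')
E
```

```text
t: 1.42
ee_pos: [560.0, -379.4, 190.6]
orientation: [-1.209, 1.21, -1.209]
ft_force: [0.1, 0.4, 0.7]
width: 1.4
```

View pics/w1.png

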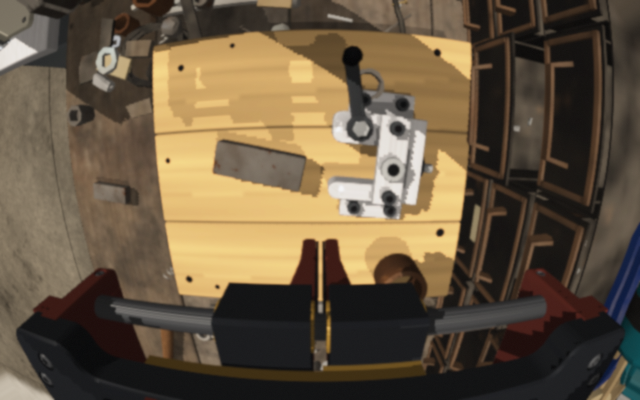

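View pics/s1.png

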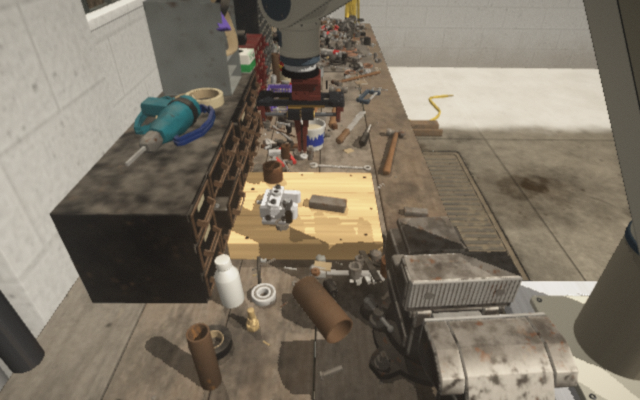

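Excellent view: bar at wrist (260,165), jig at (380,160), grip at (353,56). Enlarging.

```bash
python3 - <<'E'
from h import *
crop('w1',310,30,450,235,2.9*1,'w1j');crop('w1',200,125,320,205,6.5,'w1b')
im=cv2.imread('pics/w1.png')[85:225,315:455];cv2.imwrite('pics/w1j.png',cv2.resize(im,(595,595),interpolation=cv2.INTER_CUBIC))
E
```

```text
(no output)
```

View pics/w1j.png

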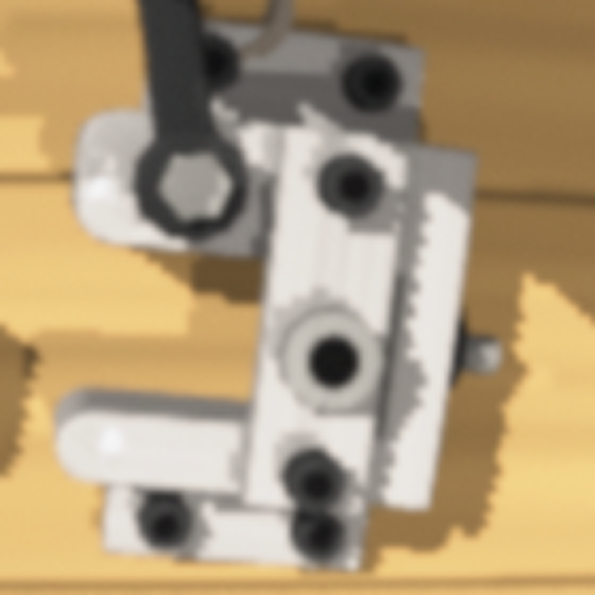

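View pics/w1b.png

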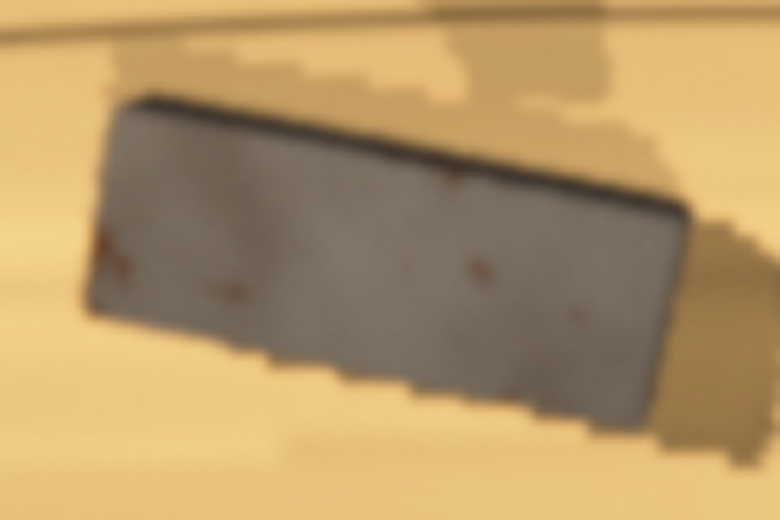

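```bash
cat >> h.py <<'E'
def rigid(A,B):
    A=np.array(A,float);B=np.array(B,float)
    a=A-A.mean(0);b=B-B.mean(0);th=np.arctan2((a[:,0]*b[:,1]-a[:,1]*b[:,0]).sum(),(a*b).sum())
    R=np.array([[np.cos(th),-np.sin(th)],[np.sin(th),np.cos(th)]]);t=B.mean(0)-R@A.mean(0)
    return th,t,(A@R.T+t-B)
E
python3 - <<'E'
from h import *
c=lambda p,s,o:[(x/s+o[0],y/s+o[1]) for x,y in p]
o=(315,85)
px=[((335,361),92,(53,0)),((195,185),94,(22,31.7)),((105,550),56,(14,-56)),((358,570),56,(76,-56)),((422,47),56,(76,68)),((60,440),76,(0,-25.5))]
B=[back('w1',c([p],4.25,o),z,True)[0][:2] for p,z,_ in px]
th,t,res=rigid([q for *_,q in px],B);print('jig',th,t,res.round(1).tolist())
cs=back('w1',c([(112,110),(687,218),(640,428),(88,312)],6.5,(200,125)),68,True)[:,:2]
th,t,res=rigid([(-42.5,16),(42.5,16),(42.5,-16),(-42.5,-16)],cs);print('bar',th,t,res.round(1).tolist())
print('grip',back('w1',[(353,56)],105,True),'coupl/board',back('w1',[(153,44),(471,41)],48,True).round(1).tolist())
print('coupling', back('w1',[(401,266)],90,True))
E
```

```text
jig -0.07272030459891654 [ 568.68841356 -339.25249399] [[-0.3, 0.5], [0.3, 0.4], [-0.6, -1.1], [0.7, -0.5], [1.1, 1.3], [-1.1, -0.7]]
bar -0.21086188087954555 [ 502.81426652 -344.51580707] [[-0.4, 1.2], [0.8, 0.5], [1.0, -0.8], [-1.5, -0.8]]
grip [[ 584.74372653 -252.48460045  105.        ]] coupl/board [[386.2, -213.5, 48.0], [713.1, -213.3, 48.0]]
coupling [[ 636.68110043 -435.38583943   90.        ]]
```

```bash
python3 - <<'E'
from h import *
print(back('w1',[(153,44),(471,41),(178,296)],48,True).round(1).tolist())
crop('s1',220,160,390,270,4.7,'s1c')
crop('w1',140,20,300,140,5,'w1d')
K,r,t=load('w1');R=cv2.Rodrigues(r)[0];print(-R.T@t,R[2],ctrl.get_obs()['ee_pos'])
E
```

```text
[[386.2, -213.5, 48.0], [713.1, -213.3, 48.0], [384.7, -505.5, 48.0]]
[ 560.13561503 -298.21451295  344.10365065] [-0.00115473 -0.29071527 -0.95680891] [ 560.35715977 -378.73203351  190.86046253]
```

View pics/s1c.png

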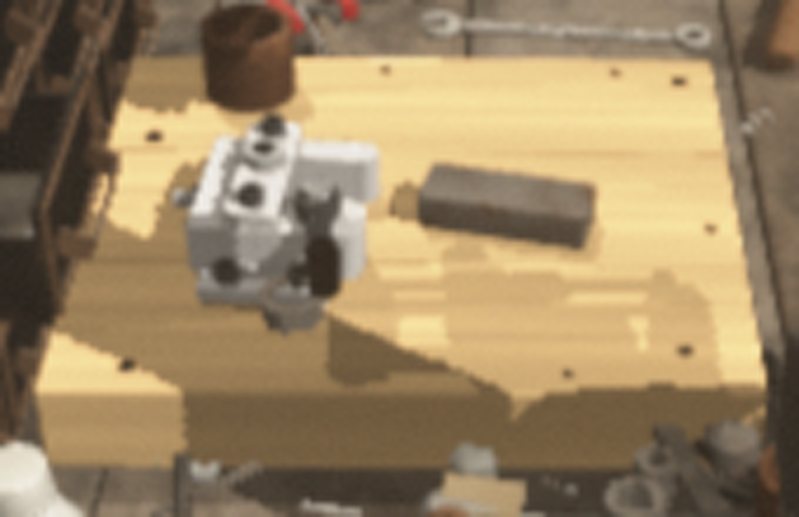

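```bash
python3 - <<'E'
from h import *
c=lambda p:[(x/4.7+220,y/4.7+160) for x,y in p]
print('board',back('s1',c([(35,392),(765,391),(712,58),(135,57)]),48).round(1).tolist())
print('bartop',back('s1',c([(437,165),(595,184),(585,222),(424,200)]),68).round(1).tolist())
print('bush',back('s1',c([(268,148)]),92).round(1).tolist())
E
```

```text
board [[710.6, -213.1, 48.0], [384.5, -217.2, 48.0], [381.7, -505.1, 48.0], [710.6, -500.7, 48.0]]
bartop [[535.3, -365.4, 68.0], [456.0, -349.7, 68.0], [462.2, -317.5, 68.0], [540.9, -334.8, 68.0]]
bush [[617.0, -343.9, 92.0]]
```

```bash
python3 -m creep '[{"tx":-30,"ty":-12,"tz":-20,"rx":0,"ry":0,"rz":-0.073,"fingers":168},{"tx":-60,"ty":-12,"tz":-60,"rx":0,"ry":0,"rz":-0.073,"fingers":168},{"tx":-60,"ty":-12,"tz":-100,"rx":0,"ry":0,"rz":-0.073,"fingers":168},{"tx":-60,"ty":-12,"tz":-129,"rx":0,"ry":0,"rz":-0.073,"fingers":168},{"tx":-60,"ty":-12,"tz":-129,"rx":0,"ry":0,"rz":-0.073,"fingers":168},{"tx":-60,"ty":-12,"tz":-129,"rx":0,"ry":0,"rz":-0.073,"fingers":168}]'; python3 - <<'E'
from h import *
grab('wrist','w2');grab('scene','sc2');grab('side','s2')
crop('sc2',235,130,435,290,4,'sc2c')
E
```

```text
t: 2.28
ee_pos: [501.0, -391.8, 62.9]
orientation: [-1.174, 1.261, -1.263]
ft_force: [0.3, -0.0, -0.9]
width: 29.9
```

View pics/w2.png

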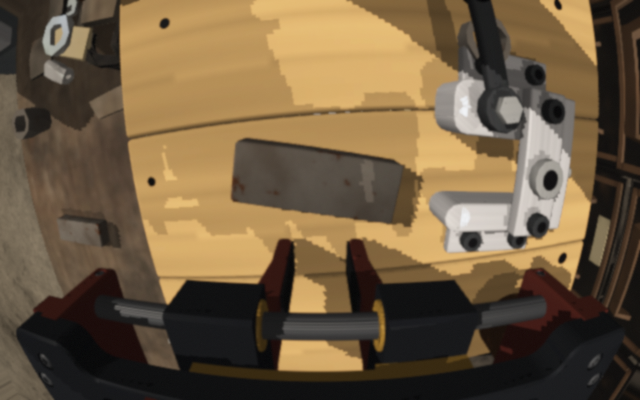

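View pics/sc2c.png

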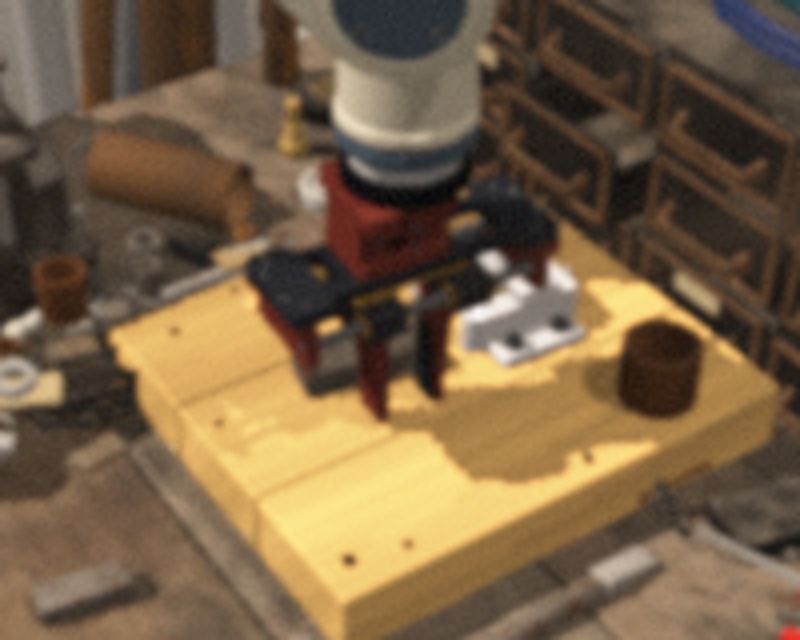

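```bash
python3 - <<'E'
from h import *
crop('w2',425,60,605,260,3,'w2j');crop('w2',220,125,440,285,3.6,'w2b')
E
```

```text
(no output)
```

View pics/w2j.png

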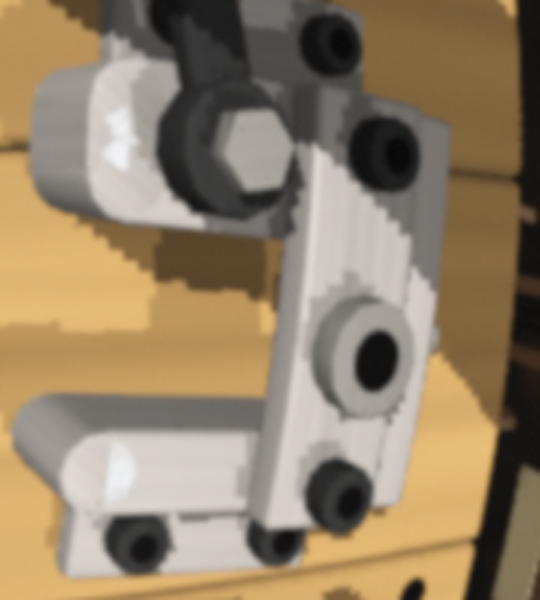

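View pics/w2b.png

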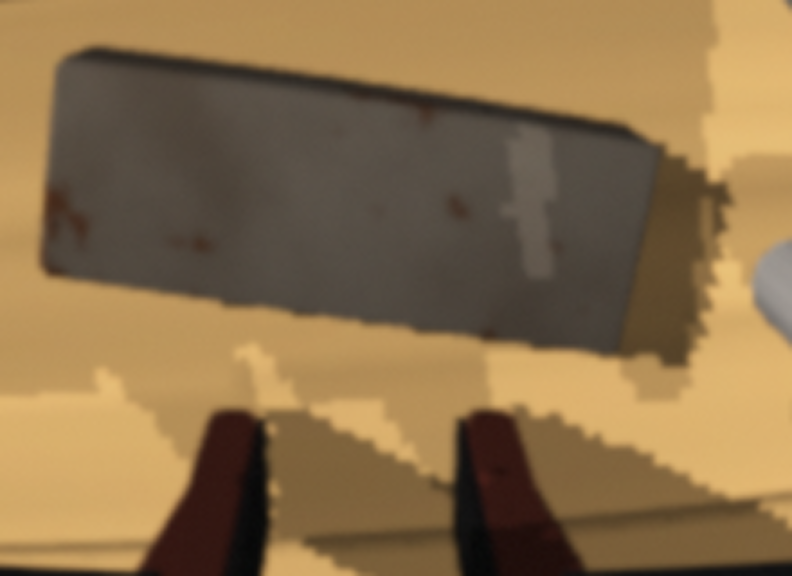

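```bash
python3 - <<'E'
from h import *
c=lambda p,s,o:[(x/s+o[0],y/s+o[1]) for x,y in p]
o=(425,60)
px=[((376,360),92,(53,0)),((257,152),94,(22,31.7)),((65,575),56,(14,-56)),((62,470),76,(0,-25.5)),((268,527),88,(40,-33.5))]
B=[back('w2',c([p],3,o),z,True)[0][:2] for p,z,_ in px]
th,t,res=rigid([q for *_,q in px],B);print('jig',th,t,res.round(1).tolist(),np.round(B,1).tolist())
print('inner edge',back('w2',c([(125,432),(260,432)],3,o),76,True).round(1).tolist())
cs=back('w2',c([(60,62),(657,150),(620,350),(45,275)],3.6,(220,125)),68,True)[:,:2]
th,t,res=rigid([(-42.5,16),(42.5,16),(42.5,-16),(-42.5,-16)],cs);print('bar',th,t,res.round(1).tolist())
print('fingers front',back('w2',c([(235,412),(490,412)],3.6,(220,125)),54,True).round(1).tolist())
E
```

```text
jig -0.075397885152001 [ 567.80528113 -338.45943147] [[-0.4, 0.9], [0.5, 1.6], [-0.5, -1.0], [-1.1, 0.0], [1.4, -1.5]] [[621.0, -343.4], [591.6, -310.1], [578.0, -394.3], [566.9, -363.9], [603.8, -373.4]]
inner edge [[578.7, -358.0, 76.0], [607.8, -360.0, 76.0]]
bar -0.2107464737425691 [ 502.5492422  -344.44264067] [[-0.8, 0.9], [1.7, 1.0], [0.5, -1.3], [-1.3, -0.6]]
fingers front [[482.0, -379.1, 54.0], [522.4, -381.9, 54.0]]
```

```bash
python3 -m creep '[{"tx":0.7,"ty":10,"tz":0,"rx":0,"ry":0,"rz":0,"fingers":168},{"tx":1.1,"ty":15,"tz":0,"rx":0,"ry":0,"rz":0,"fingers":168},{"tx":1.4,"ty":19,"tz":0,"rx":0,"ry":0,"rz":0,"fingers":168},{"tx":1.6,"ty":22,"tz":0,"rx":0,"ry":0,"rz":0,"fingers":168},{"tx":1.8,"ty":25,"tz":0,"rx":0,"ry":0,"rz":0,"fingers":168},{"tx":2.0,"ty":27,"tz":0,"rx":0,"ry":0,"rz":0,"fingers":168},{"tx":2.2,"ty":29,"tz":0,"rx":0,"ry":0,"rz":0,"fingers":168},{"tx":2.2,"ty":30,"tz":0,"rx":0,"ry":0,"rz":0,"fingers":168},{"tx":2.3,"ty":31,"tz":0,"rx":0,"ry":0,"rz":0,"fingers":168},{"tx":2.3,"ty":31,"tz":0,"rx":0,"ry":0,"rz":0,"fingers":168}]'; python3 - <<'E'
from h import *
print(ctrl.get_obs()['ee_pos'])
grab('wrist','w3')
crop('w3',200,60,620,300,1.9,'w3c')
E
```

```text
t: 3.68
ee_pos: [502.4, -361.6, 62.1]
orientation: [-1.174, 1.262, -1.264]
ft_force: [0.1, -4.6, 4.0]
width: 29.7
[ 502.44442778 -361.56678113   62.06817449]
```

View pics/w3c.png

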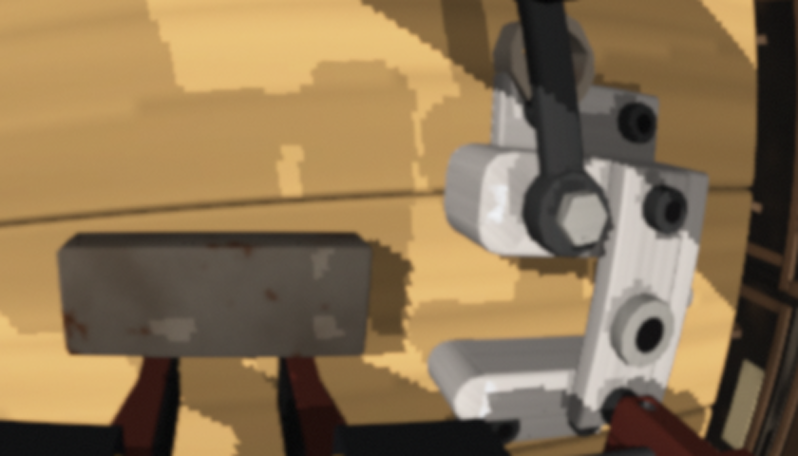

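```bash
python3 - <<'E'
from h import *
crop('w3',420,130,580,290,3.7,'w3j')
crop('w3',225,170,405,270,4.4,'w3b')
E
```

```text
(no output)
```

View pics/w3j.png

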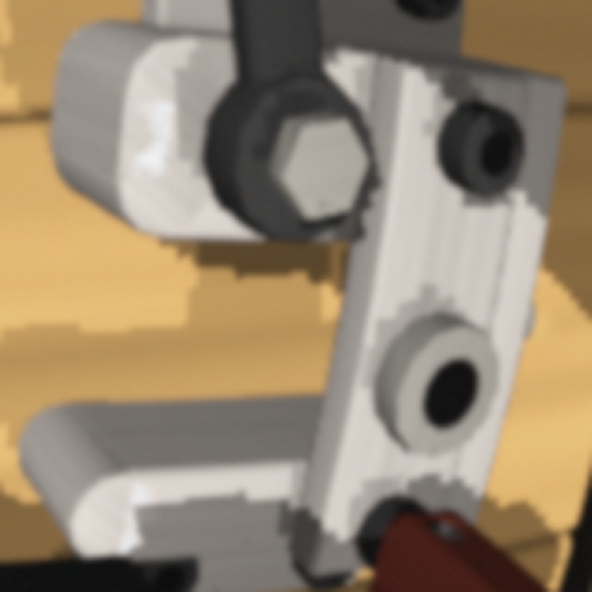

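View pics/w3b.png

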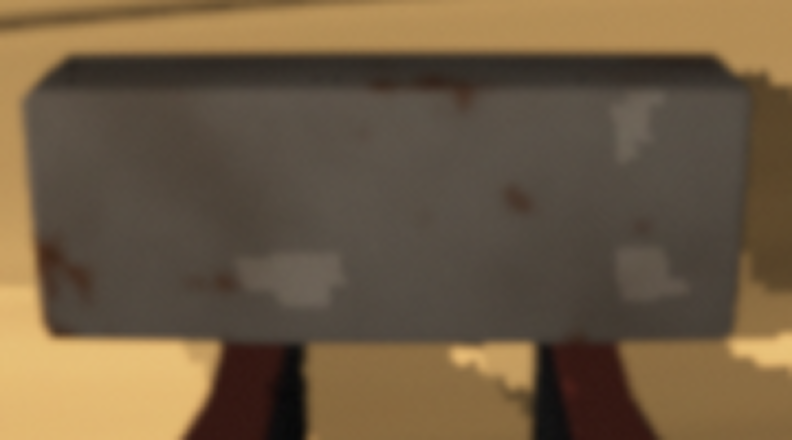

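```bash
python3 - <<'E'
from h import *
c=lambda p,s,o:[(x/s+o[0],y/s+o[1]) for x,y in p]
cs=back('w3',c([(28,93),(748,90),(735,342),(48,338)],4.4,(225,170)),68,True)[:,:2]
tb,t,res=rigid([(-42.5,16),(42.5,16),(42.5,-16),(-42.5,-16)],cs);print('bar',tb,t,res.round(1).tolist())
o=(420,130)
for n,p,z in(('Rb',[(85,403),(320,395)],48),('Rt',[(140,470),(300,460)],76),('Lt',[(165,238),(345,240)],76)):
    q=back('w3',c(p,3.7,o),z,True)[:,:2];u=q-t
    e=np.array([np.cos(tb),np.sin(tb)]);f=np.array([-e[1],e[0]])
    print(n,q.round(1).tolist(),'in bar frame',(u@e).round(1),(u@f).round(1), np.arctan2(*(q[1]-q[0])[::-1]))
print('bush',back('w3',c([(452,393)],3.7,o),92,True),back('w3',c([(322,165)],3.7,o),94,True))
E
```

```text
bar -0.07047938265038833 [ 500.97625515 -332.98597095] [[-1.2, 0.7], [1.5, 0.2], [0.6, -0.3], [-0.9, -0.6]]
Rb [[579.2, -358.6], [627.9, -362.4]] in bar frame [ 79.9 128.7] [-20.1 -20.4] -0.07617813284991991
Rt [[577.3, -357.3], [606.0, -359.3]] in bar frame [ 77.8 106.6] [-18.9 -18.9] -0.07176532635155823
Lt [[578.1, -322.3], [609.1, -324.4]] in bar frame [ 76.2 107.3] [16.1 16.2] -0.06819429153752568
bush [[ 621.46310303 -343.40244969   92.        ]] [[ 591.40286421 -308.89454854   94.        ]]
```

```bash
python3 -m creep '[{"tx":-1,"ty":-14,"tz":0,"rx":0,"ry":0,"rz":0,"fingers":168},{"tx":-5,"ty":-15,"tz":45,"rx":0,"ry":0,"rz":-0.1,"fingers":200},{"tx":-20,"ty":0,"tz":55,"rx":0,"ry":0,"rz":-0.28,"fingers":220},{"tx":-40,"ty":15,"tz":55,"rx":0,"ry":0,"rz":-0.46,"fingers":220},{"tx":-55,"ty":25,"tz":55,"rx":0,"ry":0,"rz":-0.64,"fingers":220},{"tx":-69,"ty":32,"tz":55,"rx":0,"ry":0,"rz":-0.82,"fingers":220},{"tx":-69,"ty":32,"tz":55,"rx":0,"ry":0,"rz":-1.0,"fingers":220},{"tx":-69,"ty":32,"tz":55,"rx":0,"ry":0,"rz":-1.18,"fingers":220},{"tx":-69,"ty":32,"tz":55,"rx":0,"ry":0,"rz":-1.36,"fingers":220},{"tx":-69,"ty":32,"tz":55,"rx":0,"ry":0,"rz":-1.54,"fingers":220}]' && python3 -m creep '[{"tx":0,"ty":0,"tz":-10,"rx":0,"ry":0,"rz":-0.03,"fingers":220},{"tx":0,"ty":0,"tz":-35,"rx":0,"ry":0,"rz":-0.03,"fingers":220},{"tx":0,"ty":0,"tz":-55,"rx":0,"ry":0,"rz":-0.03,"fingers":220},{"tx":0,"ty":0,"tz":-55,"rx":0,"ry":0,"rz":-0.03,"fingers":220},{"tx":0,"ty":0,"tz":-55,"rx":0,"ry":0,"rz":-0.03,"fingers":220}]'; python3 - <<'E'
from h import *
print(ctrl.get_obs()['ee_pos'],ctrl.get_obs()['qpos'])
grab('wrist','w4');grab('side','s4');crop('s4',220,130,420,270,4,'s4c')
E
```

```text
t: 4.97
ee_pos: [432.4, -328.6, 116.0]
orientation: [-0.051, -2.198, 2.194]
ft_force: [0.1, -0.2, 0.6]
width: 11.8
t: 5.6
ee_pos: [433.2, -329.0, 61.7]
orientation: [-0.077, -2.185, 2.185]
ft_force: [0.5, -1.0, -0.2]
width: 11.9
[ 433.1979084  -328.99718952   61.65417389] [-6.71448244e-01  5.60988807e-01  1.90108953e+00  1.17686851e-04
  6.80110150e-01  9.70344187e-01]
```

View pics/w4.png

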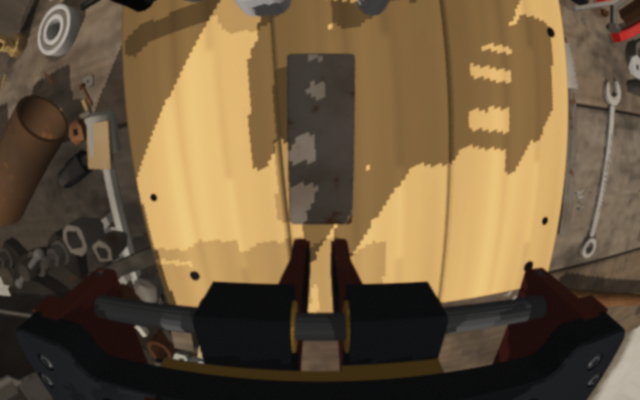

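View pics/s4c.png

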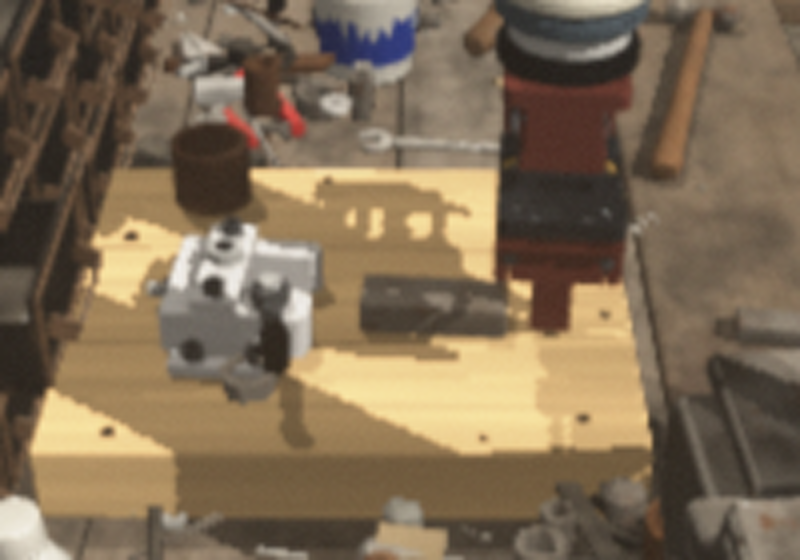

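```bash
python3 -m creep '[{"tx":8,"ty":-0.6,"tz":0,"rx":0,"ry":0,"rz":0,"fingers":220},{"tx":12,"ty":-0.9,"tz":0,"rx":0,"ry":0,"rz":0,"fingers":220},{"tx":17,"ty":-1.2,"tz":0,"rx":0,"ry":0,"rz":0,"fingers":220},{"tx":22,"ty":-1.6,"tz":0,"rx":0,"ry":0,"rz":0,"fingers":220},{"tx":27,"ty":-1.9,"tz":0,"rx":0,"ry":0,"rz":0,"fingers":220},{"tx":31,"ty":-2.2,"tz":0,"rx":0,"ry":0,"rz":0,"fingers":220},{"tx":34,"ty":-2.5,"tz":0,"rx":0,"ry":0,"rz":0,"fingers":220},{"tx":36,"ty":-2.6,"tz":0,"rx":0,"ry":0,"rz":0,"fingers":220},{"tx":36,"ty":-2.6,"tz":0,"rx":0,"ry":0,"rz":0,"fingers":220}]'; python3 - <<'E'
from h import *
print(ctrl.get_obs()['ee_pos'])
grab('wrist','w5');crop('w5',180,0,460,260,2.2,'w5c')
E
```

```text
t: 6.82
ee_pos: [468.3, -331.0, 61.7]
orientation: [-0.075, -2.185, 2.182]
ft_force: [-4.8, 0.6, 5.2]
width: 11.8
[ 468.27438154 -331.01642724   61.70894128]
```

View pics/w5c.png

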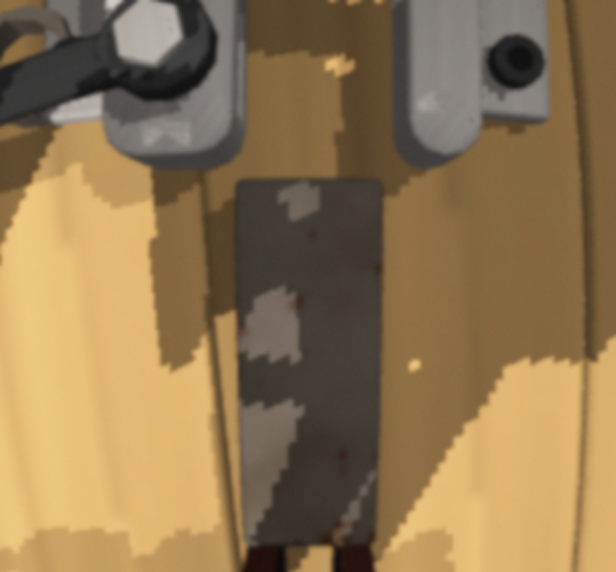

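```bash
python3 -m creep '[{"tx":4,"ty":-0.6,"tz":0,"rx":0,"ry":0,"rz":0,"fingers":220},{"tx":8,"ty":-1.1,"tz":0,"rx":0,"ry":0,"rz":0,"fingers":220},{"tx":12,"ty":-1.6,"tz":0,"rx":0,"ry":0,"rz":0,"fingers":220},{"tx":16,"ty":-2.1,"tz":0,"rx":0,"ry":0,"rz":0,"fingers":220},{"tx":20,"ty":-2.6,"tz":0,"rx":0,"ry":0,"rz":0,"fingers":220},{"tx":24,"ty":-3.1,"tz":0,"rx":0,"ry":0,"rz":0,"fingers":220},{"tx":27,"ty":-3.5,"tz":0,"rx":0,"ry":0,"rz":0,"fingers":220},{"tx":30,"ty":-3.8,"tz":0,"rx":0,"ry":0,"rz":0,"fingers":220},{"tx":30,"ty":-3.8,"tz":0,"rx":0,"ry":0,"rz":0,"fingers":220}]'; python3 - <<'E'
from h import *
print(ctrl.get_obs()['ee_pos'])
grab('wrist','w6');crop('w6',180,0,460,260,2.2,'w6c')
E
```

```text
t: 8.0
ee_pos: [498.6, -334.9, 61.6]
orientation: [-0.076, -2.185, 2.183]
ft_force: [-4.2, 2.1, 2.7]
width: 11.8
[ 498.60445271 -334.92455415   61.60170594]
```

View pics/w6c.png

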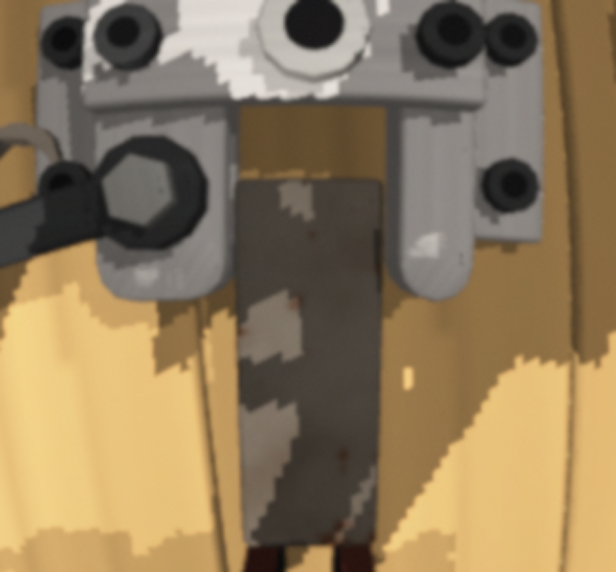

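```bash
python3 -m creep '[{"tx":4,"ty":-0.3,"tz":0,"rx":0,"ry":0,"rz":0,"fingers":220},{"tx":9,"ty":-0.7,"tz":0,"rx":0,"ry":0,"rz":0,"fingers":220},{"tx":14,"ty":-1,"tz":0,"rx":0,"ry":0,"rz":0,"fingers":220},{"tx":19,"ty":-1.4,"tz":0,"rx":0,"ry":0,"rz":0,"fingers":220},{"tx":24,"ty":-1.7,"tz":0,"rx":0,"ry":0,"rz":0,"fingers":220},{"tx":28,"ty":-2,"tz":0,"rx":0,"ry":0,"rz":0,"fingers":220},{"tx":31,"ty":-2.2,"tz":0,"rx":0,"ry":0,"rz":0,"fingers":220},{"tx":33,"ty":-2.4,"tz":0,"rx":0,"ry":0,"rz":0,"fingers":220},{"tx":34,"ty":-2.5,"tz":0,"rx":0,"ry":0,"rz":0,"fingers":220}]'&& python3 -m creep '[{"tx":1,"ty":0,"tz":0,"rx":0,"ry":0,"rz":0,"fingers":220},{"tx":2,"ty":-0.1,"tz":0,"rx":0,"ry":0,"rz":0,"fingers":220},{"tx":2.5,"ty":-0.2,"tz":0,"rx":0,"ry":0,"rz":0,"fingers":220},{"tx":2.5,"ty":-0.2,"tz":0,"rx":0,"ry":0,"rz":0,"fingers":220}]'
```

```text
t: 9.18
ee_pos: [533.4, -337.8, 61.6]
orientation: [-0.079, -2.185, 2.185]
ft_force: [-2.3, -0.8, -1.3]
width: 11.9
t: 9.68
ee_pos: [535.9, -338.1, 61.7]
orientation: [-0.079, -2.185, 2.185]
ft_force: [-1.9, 0.1, -0.7]
width: 12.0
```

```bash
python3 -m creep '[{"tx":1,"ty":0,"tz":0,"rx":0,"ry":0,"rz":0,"fingers":220},{"tx":1.5,"ty":-0.1,"tz":0,"rx":0,"ry":0,"rz":0,"fingers":220},{"tx":1.5,"ty":-0.1,"tz":0,"rx":0,"ry":0,"rz":0,"fingers":220}]'
python3 - <<'E'
from h import *
grab('wrist','w7');crop('w7',180,0,460,260,2.2,'w7c')
grab('side','s7');crop('s7',240,160,380,260,5.5,'s7c')
E
```

```text
t: 10.05
ee_pos: [537.3, -338.2, 61.7]
orientation: [-0.079, -2.185, 2.185]
ft_force: [-1.8, 1.3, 0.4]
width: 12.3
```

View pics/w7c.png

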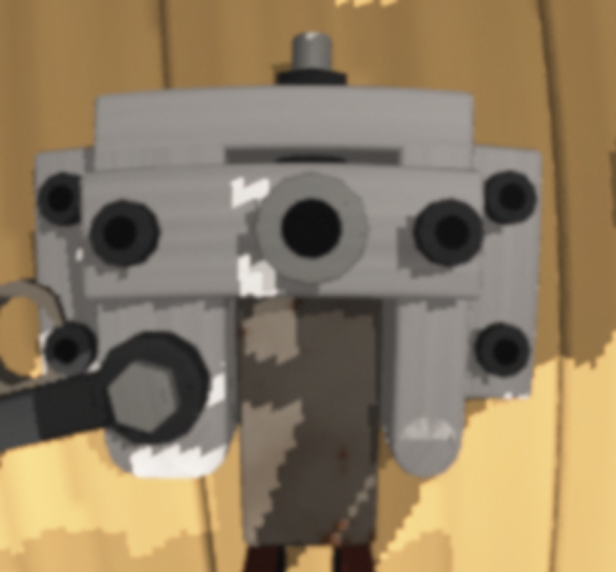

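View pics/s7c.png

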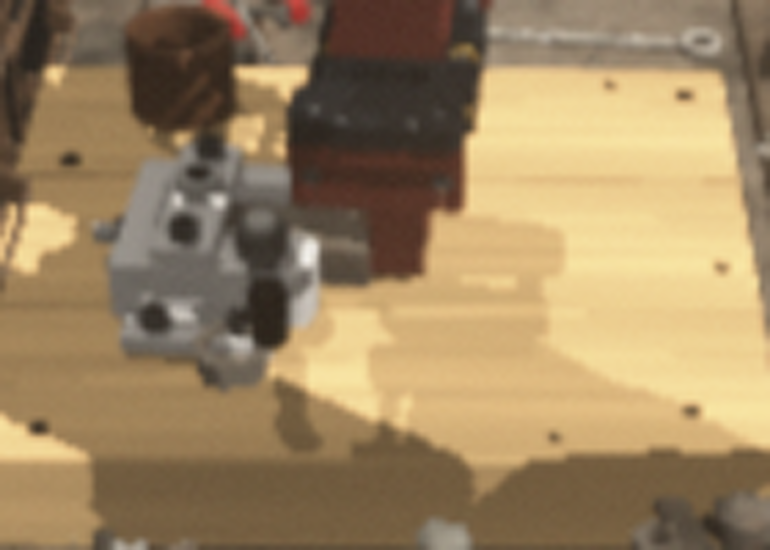

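```bash
python3 - <<'E'
from h import *
c=lambda p,s,o:[(x/s+o[0],y/s+o[1]) for x,y in p]
a=back('w7',c([(310,543)],2.2,(180,0)),68,True)[0];b=back('w7',c([(427,477),(160,477)],2.2,(180,0)),76,True)
e=np.array([.9974,-.072]);print(a,b,(b[:,:2]-a[:2])@e)
E
python3 -m creep '[{"tx":0.7,"ty":0,"tz":0,"rx":0,"ry":0,"rz":0,"fingers":220},{"tx":1.3,"ty":-0.1,"tz":0,"rx":0,"ry":0,"rz":0,"fingers":220},{"tx":2,"ty":-0.1,"tz":0,"rx":0,"ry":0,"rz":0,"fingers":220},{"tx":2,"ty":-0.1,"tz":0,"rx":0,"ry":0,"rz":0,"fingers":220}]'
```

```text
[ 549.92557251 -338.68323681   68.        ] [[ 567.38736307 -365.50940514   76.        ]
 [ 571.48385711 -307.13248633   76.        ]] [19.34787402 19.23057903]
t: 10.65
ee_pos: [538.5, -338.2, 61.7]
orientation: [-0.077, -2.184, 2.184]
ft_force: [-6.3, 0.1, 2.2]
width: 11.9
```

```bash
python3 -m creep '[{"tx":0.8,"ty":0,"tz":0,"rx":0,"ry":0,"rz":0,"fingers":220},{"tx":1.5,"ty":-0.1,"tz":0,"rx":0,"ry":0,"rz":0,"fingers":220},{"tx":1.5,"ty":-0.1,"tz":0,"rx":0,"ry":0,"rz":0,"fingers":220},{"tx":1.5,"ty":-0.1,"tz":0,"rx":0,"ry":0,"rz":0,"fingers":220}]'
python3 - <<'E'
from h import *
print(ctrl.get_obs()['ft_force'])
grab('wrist','w8');crop('w8',180,0,460,260,2.2,'w8c')
E
```

```text
t: 11.15
ee_pos: [538.5, -338.2, 61.7]
orientation: [-0.074, -2.184, 2.182]
ft_force: [-11.3, -0.5, 6.7]
width: 12.6
[-11.27013171  -0.45510098   6.72910867]
```

View pics/w8c.png

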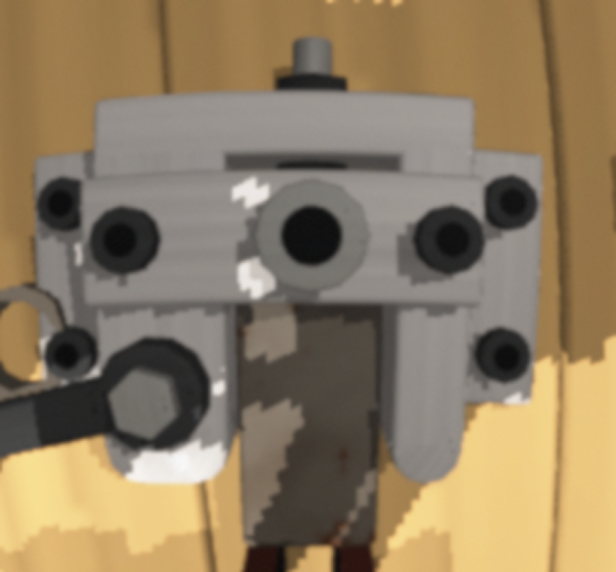

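```bash
python3 - <<'E'
from h import *
im=cv2.imread('pics/scene0.png')
for X,col in((720,(0,0,255)),(745,(0,255,0)),(770,(255,0,0))):
    for z in(0,100,200):
        p=proj('scene0',[(X,y,z) for y in range(-600,-100,20)]).astype(np.int32);cv2.polylines(im,[p],False,col,1)
cv2.imwrite('pics/cab.png',cv2.resize(im[60:360,280:640],None,fx=2.2,fy=2))
E
python3 -m creep '[{"tx":-8,"ty":0.6,"tz":0,"rx":0,"ry":0,"rz":0,"fingers":220},{"tx":-25,"ty":1.8,"tz":0,"rx":0,"ry":0,"rz":0,"fingers":255},{"tx":-25,"ty":1.8,"tz":50,"rx":0,"ry":0,"rz":0,"fingers":255},{"tx":-25,"ty":1.8,"tz":100,"rx":0,"ry":0,"rz":0,"fingers":255},{"tx":-25,"ty":1.8,"tz":100,"rx":0,"ry":0,"rz":0,"fingers":255},{"tx":-25,"ty":1.8,"tz":100,"rx":0,"ry":0,"rz":0,"fingers":255}]'
python3 - <<'E'
from h import *
grab('wrist','w9')
E
```

```text
t: 11.95
ee_pos: [515.2, -336.4, 161.4]
orientation: [-0.079, -2.185, 2.185]
ft_force: [0.3, -0.0, 0.6]
width: 0.5
```

View pics/cab.png

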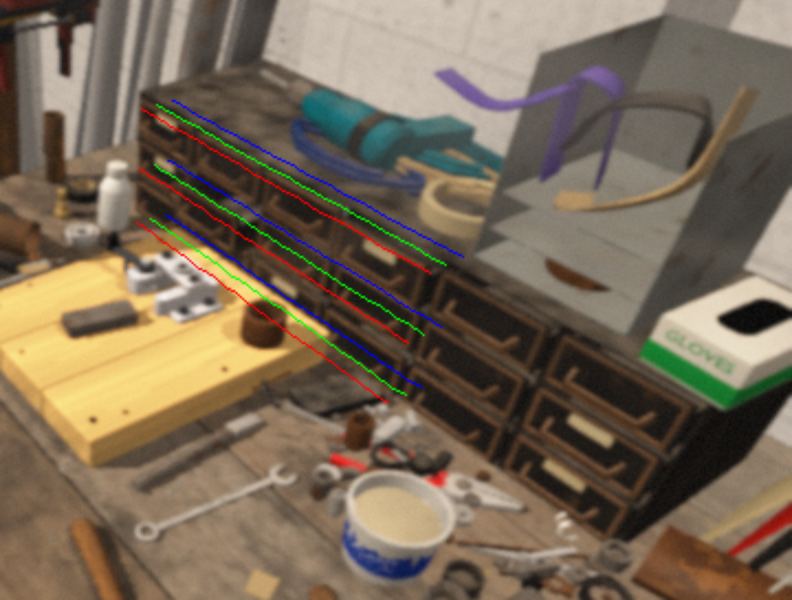

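View pics/w9.png

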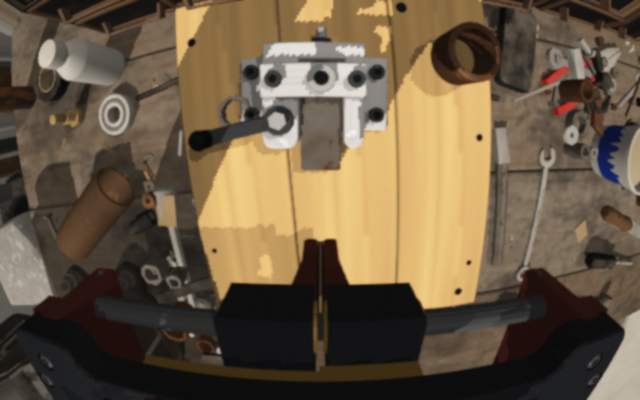

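```bash
python3 - <<'E'
from h import *
crop('w9',180,70,400,190,3.6,'w9c')
E
```

```text
(no output)
```

View pics/w9c.png

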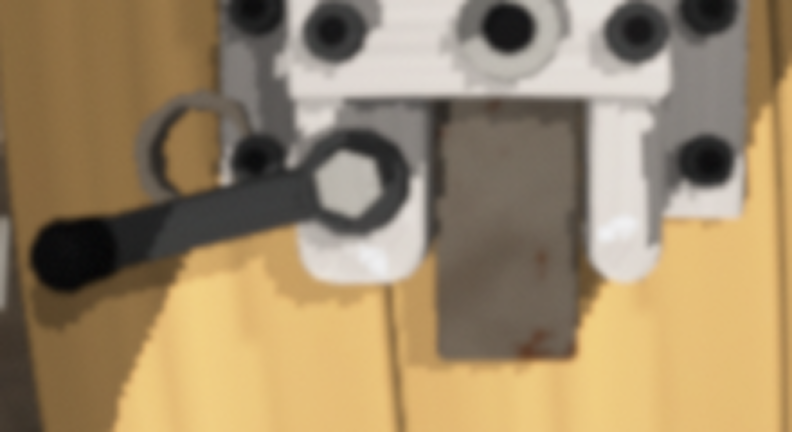

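```bash
python3 - <<'E'
from h import *
c=lambda p,s,o:[(x/s+o[0],y/s+o[1]) for x,y in p]
o=(180,70)
g=back('w9',c([(70,258)],3.6,o),105,True)[0];h=back('w9',c([(352,182)],3.6,o),94,True)[0];b=back('w9',c([(508,28)],3.6,o),92,True)[0]
print(g,h,b,np.hypot(*(g-h)[:2]), np.arctan2(-(g-h)[0],(g-h)[1])+.073)
cs=back('w9',c([(440,355),(572,355)],3.6,o),68,True);print(cs)
O=np.array([568.2,-339.2]);ex=np.array([.9974,-.072]);ey=np.array([.072,.9974])
print('bar end jig',[((q[:2]-O)@ex,(q[:2]-O)@ey) for q in cs])
pv=O+22*ex+31.7*ey;print('pivot',pv)
for a in(.2,.4,.6,.8,1.0,1.2,1.35,1.45,1.52):
    G=pv+60*(-np.sin(a)*ex+np.cos(a)*ey); T=G+18*(np.cos(a)*ex+np.sin(a)*ey); print(a,G.round(1),T.round(1))
E
```

```text
[ 584.47236007 -254.46999178  105.        ] [ 592.65747543 -310.93855625   94.        ] [ 620.89051519 -343.7295693    92.        ] 57.05869685512579 0.21694739780012012
[[ 551.91721226 -323.62229262   68.        ]
 [ 549.82335742 -353.21770768   68.        ]]
bar end jig [(np.float64(-17.36204742078028), np.float64(14.364844625349695)), (np.float64(-17.31958835504896), np.float64(-15.304379902959422))]
pivot [ 592.4252  -309.16642]
0.2 [ 584.8 -249.7] [ 602.6 -247.4]
0.4 [ 573.1 -252.4] [ 590.1 -246.6]
0.6 [ 562.2 -257.3] [ 577.7 -248.3]
0.8 [ 552.5 -264.4] [ 565.9 -252.4]
1.0 [ 544.4 -273.2] [ 555.2 -258.8]
1.2 [ 538.2 -283.5] [ 545.9 -267.2]
1.35 [ 535.  -291.8] [ 540.2 -274.6]
1.45 [ 533.5 -297.7] [ 537. -280.]
1.52 [ 532.9 -301.8] [ 535.1 -283.9]
```

```bash
python3 -m creep '[{"tx":30,"ty":30,"tz":0,"rx":0,"ry":0,"rz":0.1,"fingers":255},{"tx":65,"ty":60,"tz":0,"rx":0,"ry":0,"rz":0.2,"fingers":255},{"tx":98,"ty":90,"tz":0,"rx":0,"ry":0,"rz":0.22,"fingers":255},{"tx":102,"ty":90,"tz":0,"rx":0,"ry":0,"rz":0.22,"fingers":255},{"tx":102,"ty":90,"tz":0,"rx":0,"ry":0,"rz":0.22,"fingers":255}]'
python3 - <<'E'
from h import *
grab('wrist','w10');grab('side','s10');crop('s10',200,120,400,280,4,'s10c')
E
```

```text
t: 12.62
ee_pos: [616.8, -246.4, 160.0]
orientation: [-0.162, 2.147, -2.145]
ft_force: [0.1, 0.3, -0.8]
width: 0.6
```

View pics/w10.png

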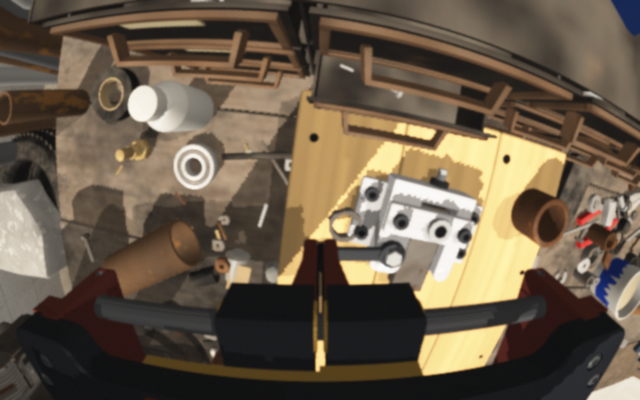

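View pics/s10c.png

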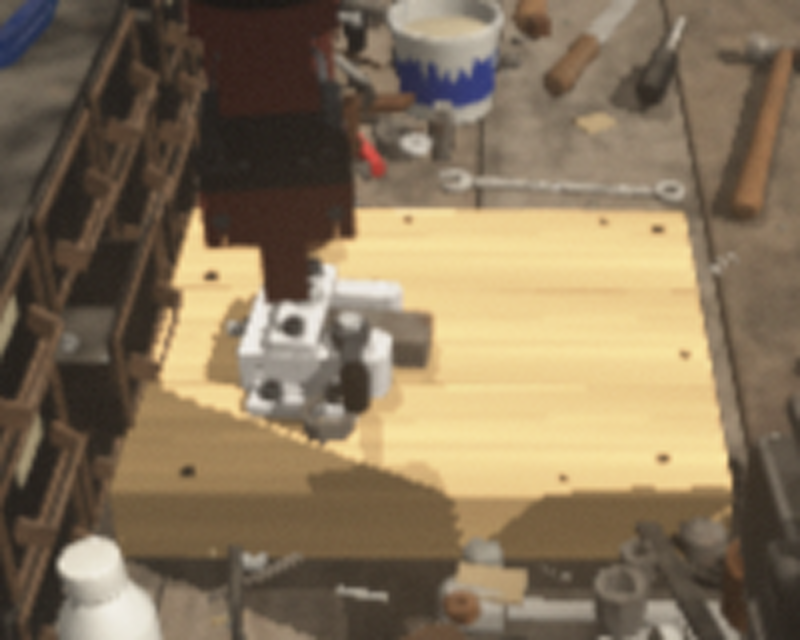

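```bash
python3 -m creep '[{"tx":-6,"ty":0,"tz":-5,"rx":0,"ry":0,"rz":-0.12,"fingers":255},{"tx":-6,"ty":0,"tz":-25,"rx":0,"ry":0,"rz":-0.12,"fingers":255},{"tx":-6,"ty":0,"tz":-45,"rx":0,"ry":0,"rz":-0.12,"fingers":255},{"tx":-6,"ty":0,"tz":-60,"rx":0,"ry":0,"rz":-0.12,"fingers":255},{"tx":-6,"ty":0,"tz":-68,"rx":0,"ry":0,"rz":-0.12,"fingers":255},{"tx":-6,"ty":0,"tz":-68,"rx":0,"ry":0,"rz":-0.12,"fingers":255}]'
python3 - <<'E'
from h import *
grab('wrist','w11');grab('side','s11');crop('s11',200,120,400,280,4,'s11c')
E
```

```text
t: 13.48
ee_pos: [611.5, -246.4, 92.8]
orientation: [-0.032, 2.208, -2.207]
ft_force: [0.2, -0.7, 0.5]
width: 0.6
```

View pics/w11.png

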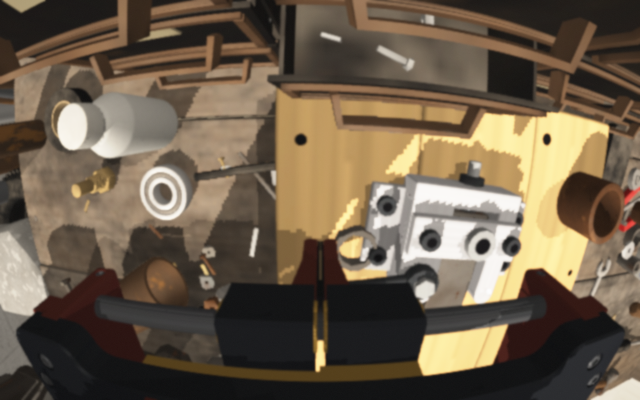

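View pics/s11c.png

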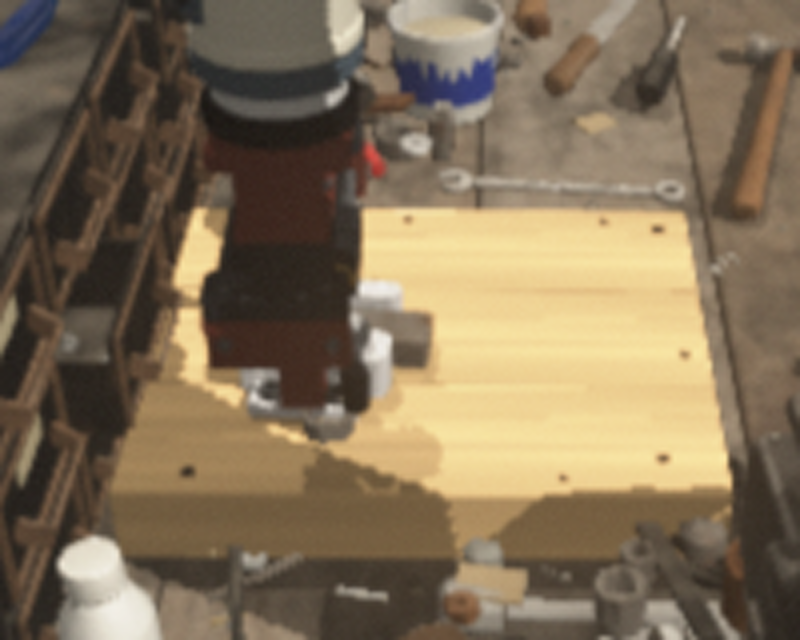

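```bash
python3 -m creep '[{"tx":-5,"ty":-0.5,"tz":0,"rx":0,"ry":0,"rz":0.06,"fingers":255},{"tx":-9,"ty":-0.8,"tz":0,"rx":0,"ry":0,"rz":0.1,"fingers":255},{"tx":-15.4,"ty":-0.1,"tz":0,"rx":0,"ry":0,"rz":0.2,"fingers":255},{"tx":-21.7,"ty":0,"tz":0,"rx":0,"ry":0,"rz":0.3,"fingers":255},{"tx":-27.9,"ty":-0.6,"tz":0,"rx":0,"ry":0,"rz":0.4,"fingers":255},{"tx":-34.1,"ty":-1.7,"tz":0,"rx":0,"ry":0,"rz":0.5,"fingers":255},{"tx":-40.1,"ty":-3.4,"tz":0,"rx":0,"ry":0,"rz":0.6,"fingers":255},{"tx":-45.9,"ty":-5.8,"tz":0,"rx":0,"ry":0,"rz":0.7,"fingers":255},{"tx":-45.9,"ty":-5.8,"tz":0,"rx":0,"ry":0,"rz":0.7,"fingers":255}]'
python3 - <<'E'
from h import *
grab('wrist','w12');grab('side','s12');crop('s12',200,120,400,280,4,'s12c')
E
```

```text
t: 14.7
ee_pos: [566.4, -252.6, 94.6]
orientation: [-0.683, 1.797, -1.799]
ft_force: [0.4, -0.5, 0.9]
width: 0.2
```

View pics/w12.png

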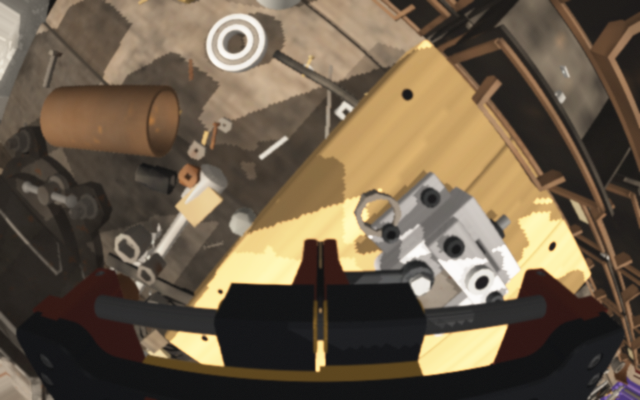

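View pics/s12c.png

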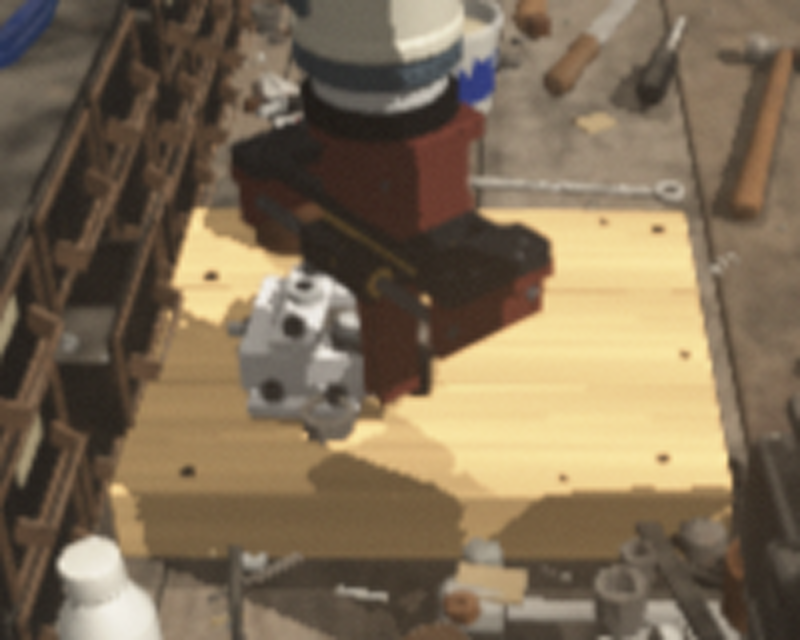

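```bash
python3 -m creep '[{"tx":-5.5,"ty":-3,"tz":0,"rx":0,"ry":0,"rz":0.1,"fingers":255},{"tx":-10.7,"ty":-6.4,"tz":0,"rx":0,"ry":0,"rz":0.2,"fingers":255},{"tx":-15.6,"ty":-10.4,"tz":0,"rx":0,"ry":0,"rz":0.3,"fingers":255},{"tx":-20,"ty":-14.8,"tz":0,"rx":0,"ry":0,"rz":0.4,"fingers":255},{"tx":-23.9,"ty":-19.7,"tz":0,"rx":0,"ry":0,"rz":0.5,"fingers":255},{"tx":-27.4,"ty":-24.9,"tz":0,"rx":0,"ry":0,"rz":0.6,"fingers":255},{"tx":-29,"ty":-27.7,"tz":0,"rx":0,"ry":0,"rz":0.65,"fingers":255},{"tx":-30.3,"ty":-30.4,"tz":0,"rx":0,"ry":0,"rz":0.7,"fingers":255},{"tx":-30.3,"ty":-30.4,"tz":0,"rx":0,"ry":0,"rz":0.7,"fingers":255},{"tx":-30.3,"ty":-30.4,"tz":0,"rx":0,"ry":0,"rz":0.7,"fingers":255}]'
python3 - <<'E'
from h import *
grab('wrist','w13');crop('w13',240,150,560,330,2.5,'w13c')
grab('side','s13');crop('s13',200,120,400,280,4,'s13c')
E
```

```text
t: 16.05
ee_pos: [535.9, -280.5, 94.0]
orientation: [-1.135, 1.317, -1.312]
ft_force: [1.1, 12.6, 5.3]
width: 0.8
```

View pics/w13c.png

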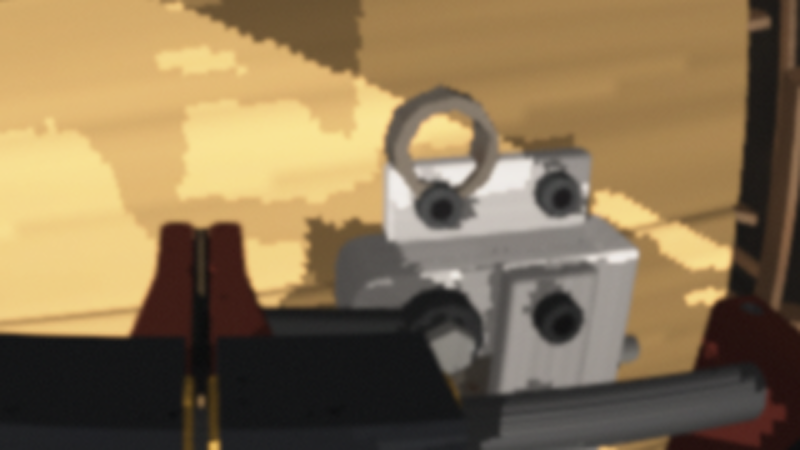

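View pics/s13c.png

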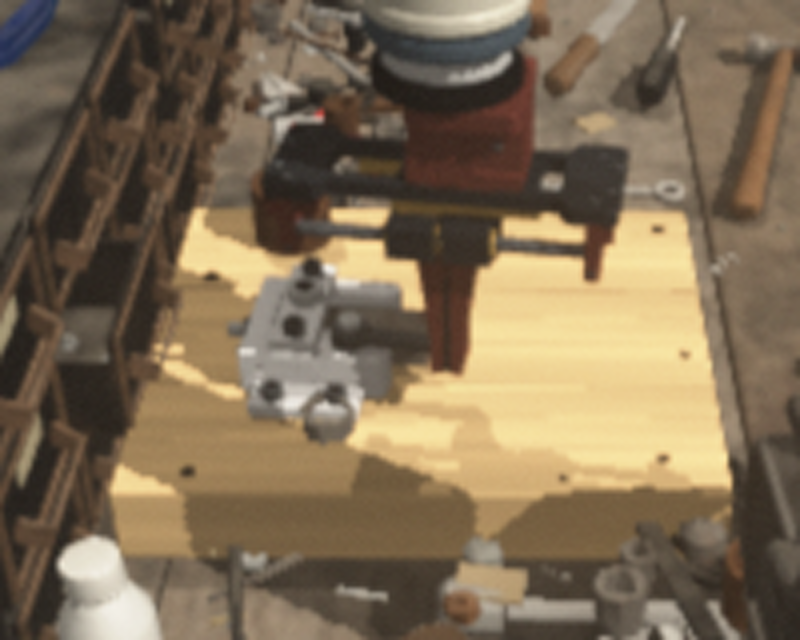

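```bash
python3 -m creep '[{"tx":-0.4,"ty":-1,"tz":0,"rx":0,"ry":0,"rz":0.01,"fingers":255},{"tx":-0.8,"ty":-2.5,"tz":0,"rx":0,"ry":0,"rz":0.03,"fingers":255},{"tx":-0.8,"ty":-2.5,"tz":0,"rx":0,"ry":0,"rz":0.03,"fingers":255}]'
```

```text
t: 16.52
ee_pos: [534.8, -283.3, 94.0]
orientation: [-1.152, 1.295, -1.29]
ft_force: [0.3, 9.7, 4.8]
width: 0.3
```

```bash
python3 -m creep '[{"tx":-0.3,"ty":-1,"tz":0,"rx":0,"ry":0,"rz":0.01,"fingers":255},{"tx":-0.5,"ty":-1.8,"tz":0,"rx":0,"ry":0,"rz":0.02,"fingers":255},{"tx":-0.5,"ty":-1.8,"tz":0,"rx":0,"ry":0,"rz":0.02,"fingers":255}]' && python3 -m creep '[{"tx":0,"ty":6,"tz":0,"rx":0,"ry":0,"rz":0,"fingers":255},{"tx":0,"ty":25,"tz":0,"rx":0,"ry":0,"rz":0,"fingers":255},{"tx":-10,"ty":25,"tz":40,"rx":0,"ry":0,"rz":0,"fingers":255},{"tx":-10,"ty":0,"tz":90,"rx":0,"ry":0,"rz":0,"fingers":255},{"tx":0,"ty":-50,"tz":100,"rx":0,"ry":0,"rz":0,"fingers":255},{"tx":0,"ty":-100,"tz":100,"rx":0,"ry":0,"rz":0,"fingers":255},{"tx":0,"ty":-120,"tz":100,"rx":0,"ry":0,"rz":0,"fingers":255},{"tx":0,"ty":-120,"tz":100,"rx":0,"ry":0,"rz":0,"fingers":255},{"tx":0,"ty":-120,"tz":100,"rx":0,"ry":0,"rz":0,"fingers":255}]'
python3 - <<'E'
from h import *
grab('wrist','w14');crop('w14',240,60,440,220,4,'w14c')
grab('scene','sc14');crop('sc14',235,150,435,290,4,'sc14c')
E
```

```text
t: 16.9
ee_pos: [534.2, -284.5, 94.0]
orientation: [-1.161, 1.282, -1.275]
ft_force: [0.3, 12.0, 6.8]
width: 0.4
t: 18.02
ee_pos: [534.0, -405.3, 193.1]
orientation: [-1.164, 1.279, -1.275]
ft_force: [0.4, 0.4, 0.2]
width: 0.3
```

View pics/w14c.png

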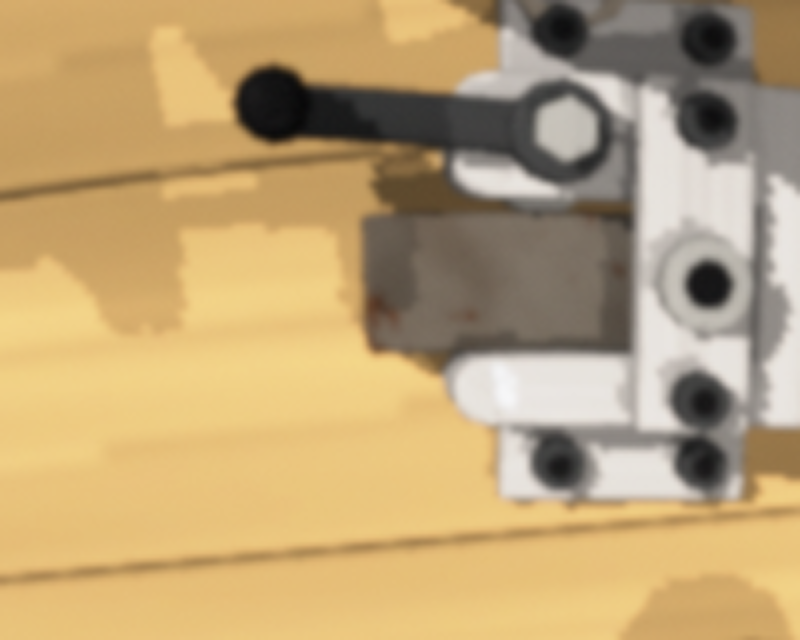

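View pics/w14.png

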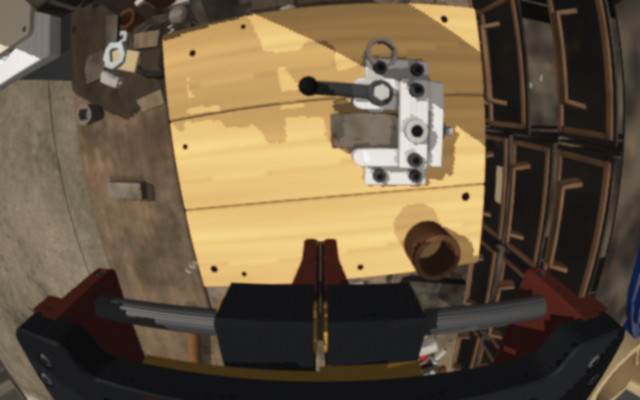

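```bash
python3 - <<'E'
from h import *
c=lambda p:[(x/4+240,y/4+60) for x,y in p]
g=back('w14',c([(272,103)]),105,True)[0];h=back('w14',c([(567,128)]),94,True)[0];d=g-h
print(g,h,'lever',np.arctan2(-d[0],d[1])+.073)
q=back('w14',c([(365,218),(372,350),(632,216),(635,350)]),68,True);r=back('w14',c([(455,388),(500,352),(630,352),(500,198)]),76,True);b=back('w14',c([(709,284)]),92,True)[0]
O=b[:2]-53*np.array([.9974,-.072]);ex=np.array([.9974,-.072]);ey=np.array([.072,.9974]);print(O)
for n,A in(('bar',q),('rails',r)):print(n,[(round((p[:2]-O)@ex,1),round((p[:2]-O)@ey,1)) for p in A])
E
```

```text
[ 534.01131676 -301.55685763  105.        ] [ 592.63793944 -309.88291032   94.        ] lever 1.502721444649534
[ 568.65712096 -339.92844278]
bar [(np.float64(-18.7), np.float64(12.9)), (np.float64(-17.5), np.float64(-17.0)), (np.float64(41.9), np.float64(13.9)), (np.float64(43.1), np.float64(-17.0))]
rails [(np.float64(0.4), np.float64(-24.7)), (np.float64(10.4), np.float64(-16.7)), (np.float64(39.9), np.float64(-16.6)), (np.float64(10.4), np.float64(17.2))]
```

View pics/sc14c.png

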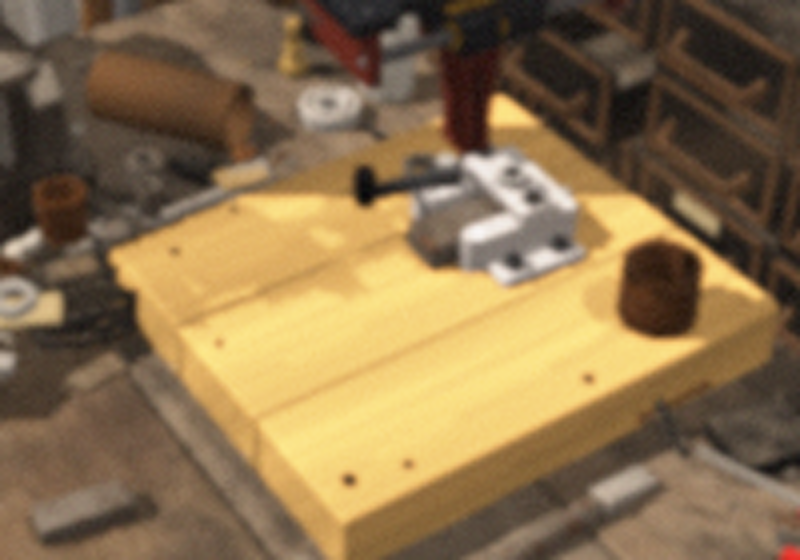

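The lever measures about 1.50 rad, the bar is pressed against the right rail with its near end sticking out about 18–19 mm, and the robot is clear. Handing in.

```bash
python3 - <<'E'
from h import *
print(ctrl.get_obs()['t'],ctrl.close_job())
E
```

```text
the job is handed in; nothing more can be done
18.125 None
```

The bar is in the jig against the stop and the cam lever is over in the clamped range. I handed the job in at 18.1 s; no verdict was reported.

**What I did:** I squared the bar up with two fingers along its side. Then I pushed its near end through the gap until it stopped moving and the force rose from about 2 to 11 N. After that I pushed the lever grip round its arc with closed fingers and backed well clear. The bar was only pushed, never gripped or lifted.

**Last checks from the wrist camera:**
- **Lever:** it measured about 1.50 rad, which agrees with where the tool ended up; 1.35 is required.
- **Bar:** its near end sticks out about 18 mm (17.5–18.7 mm measured) from the mouth, against 19 mm nominal. Its side lies along the right rail, within camera error of about 1–2 mm.
- **Robot and surroundings:** the measured force was about zero after backing off. The other things looked undisturbed in the pictures, but I didn't measure their positions.

**Disagreements and gaps:**
- The scene camera put things up to about 6 mm off in y, so I relied on the wrist and side cameras.
- The lever started at about 0.2 rad rather than fully open, still below the 0.35 where the cam clears the gap.
- The cam's force on the bar could not be measured. I only know the lever resisted with 10–12 N at the tool near the end of its swing, more than the 4 N stated.

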